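Rock a dish on a spring-backed tilt plate

ROBOT

A 6-joint arm with a two-finger parallel gripper is mounted at the origin on a cart in front of the work surface, level with it; the furniture and walls round the work are solid. World frame = base frame: x ahead of the robot, y to its left, z up, the work surface at z = 0. Lengths are in m, angles in rad, forces in N, time in s.
With the tool pointing down it reaches from about 0.3 to 0.775 m from the base axis. Payload 14.6 kg.
Tool frame: the origin (TCP) lies at the very end of the fingers, on their centre line; the grasp point (between the pads) lies 19 mm behind it; z points along the fingers, y is the line along which they close (so a half turn about z gives the same grasp; the last joint's range is limited). The gripper opens to 94 mm and grips with 3 to 60 N. Pads are 16 mm wide; open, the fingers measure 119 mm over their backs; the gripper's body (75 mm by 177 mm) begins 78 mm behind the grasp point.
Start: joints at [1.076, 0.3, 1.521, -0, 1.321, -0.067], TCP at [0.228, 0.5, 0.205] pointing down, gripper open.
Joint ranges: [-3.03, 3.03], [-0.79, 2.21], [0.23, 2.52], [-1.04, 4.18], [0, 3.07], [-2.55, 2.55]. Speed limits (rad/s): [2.22, 2.22, 2.57, 3.14, 3.14, 3.14].

INTERFACE

Orientations are given as [roll, pitch, yaw] about the fixed x, y, z axes, in that order (R = Rz(yaw) Ry(pitch) Rx(roll)).
In Python, from station import ctrl gives the robot as it stands.
- The arm moves only by the tool move_arm, never from a script. Its argument "increments" is a list of rows, each a list of 7 numbers: the opening, from 0 (shut) to 1 (fully open), then the shift along the tool's x, y, z in units of 50 mm (1.0 is 50 mm), then the turn, a rotation vector about the tool's x, y, z in rad. In form: [[claw, tx, ty, tz, rx, ry, rz], ...]. A call has 1 to 20 rows; each row shifts and turns the commanded pose from where the row before left it, along the tool's axes as they then stand; what a row does not reach is not made up. A row lasts 1/10 s, in which the tool goes at most 50 mm and 8.59 degrees, less where a joint would pass 70% of its speed; a pose out of reach is approached as far as the arm can. A call is refused whole if a number of a shift passes 1 or a number of a turn 0.15, either way. A call with a gripper value outside its range is refused whole. The fingers move at their own pace and stop on an object; "force" is the grip in N (left out, the last holds). Time passes only in rows, so rows that do not move let the fingers close. It gives the time, the measured TCP pose, the force, the opening and the grip force at its end, in the units of the state.
- ctrl.get_obs(): the state, without advancing time (a new reading comes with each control period).
- ctrl.camera(name): name is "side" or "top"; returns a dict with "color" (480x640x3 uint8, blue, green, red), "K" (3x3 intrinsics, pixels), "distortion" ([k1, k2, p1, p2, k3] as OpenCV has them; the pictures are not rectified), "pose" (4x4, takes a point from camera to world coordinates). Camera axes: x right, y down, z forward; pixel columns grow to the right and rows downward; lengths in m; the calibration is good to about 2 mm. A picture is of the moment at which its call begins. There is no depth.
- ctrl.hand_in(): hands the job in; it is judged then, once.
Trained networks look in a picture, given as the dict that the camera call returned (one of the last four; its "shot" number tells which), for a name from the list of things; names that differ only in an ending like _2 or _b are one class to them, and where a whole thing is asked for, a point or a joint stands for the part that bears it (a point fixed in the world has none). Each returns a list of dicts, best first, with "conf" (0 to 1); they miss things now and then, are a little off and sometimes report something else, mostly with a low value. They report only what shows in the picture. A call takes as long as a camera call. They do not tell look-alikes from the thing itself.
- ctrl.cut_out(name, picture): "mask" (480x640 bool, what is visible of it) and "centre" ([row, column] in pixels, amid what is visible of it).
The state is a dict: "time_s": time; "qpos": joint angles; "joint_vel": joint speeds; "tau": joint torques, N m; "ee_pos": TCP position; "eef_rot": TCP orientation; "force": force on the tool from outside, world axes, zero at the start; "moment": the same for the moment, N m; "grip_width": finger opening in m; "grip_force": force on a finger pad.
Only numpy, scipy, OpenCV 4.12 (cv2) and the standard library are available. Lean on these libraries where they do the work, as an engineer would, in place of code of your own. Each camera call takes 0.05 s, during which the arm holds its last target. There are 200 camera calls.

TASK

Rock the dish on the spring-backed tilt plate using only the fingertips: press the corner with the round pad down until its pointer is level with the sliding mark on its scale, hold it there for two seconds and let it rise fully again; then do the same with the corner with the square pad and its own mark. Press one corner at a time and stop at the mark rather than pushing on well past it. Do not pick up or shake the dish out of its nest, shift the marks, or disturb the timer and the tape roll beside the mount.

Things in the scene. Friction and masses are not known exactly. Their poses are not given: they have to be found in the camera images.
- tilt_mount: Fixed grey base, 176 x 176 x 10 mm, turned up to 0.4 rad; origin at the centre of its underside, z up. The level plate above it rests on a steel pivot ball at mount x=+65, y=-65 mm, the round-pad corner (+65, +65) and the square-pad corner (-65, -65). A white scale, 34 mm wide, 82 mm high, 5 mm ticks facing mount -x, stands 67 mm outboard of each pad: along +y (round), -y (square).
- round_corner (a joint): Tilt at the round pad, rad: 0 at rest (level, held up by its spring), grows as the pad goes down, stop at 0.28. Turns about the line through pivot and square pad. Pad goes down 130 mm x sin(value), its pointer tip 189 mm x sin(value). At the pad about 2.5 N to start, 7 N at 0.18 rad; springs back when released. Pressing one pad's centre hardly moves the other corner.
- square_corner (a joint): The same for the square pad: 0 at rest, grows as the square pad goes down, stop at 0.28. Turns about the line through pivot and round pad; pad and pointer tip both go down 130 mm x sin(value). Same spring.
- round_pad (a point): Centre of the top face of the round black pad, 32 mm diameter, 8 mm proud of the plate; 74 mm over the bench at rest; moves with the plate.
- square_pad (a point): Centre of the top face of the square black pad, 29 x 29 mm, 8 mm proud of the plate; 74 mm over the bench at rest; moves with the plate.
- round_pointer (a point): Tip of the thin black pointer (4 x 3 mm section) of the round corner; it reaches 59 mm out from the pad centre along mount +y, in front of its scale; 62 mm over the bench at rest.
- square_pointer (a point): Tip of the thin black pointer of the square corner; it reaches 59 mm out from the pad centre along mount -y, in front of its scale; 62 mm over the bench at rest.
- round_mark_tip (a point): Inner tip of the small black sliding mark (3 mm high bar, 16 mm long, on a 12 mm high clamp) on the round corner's scale, just beyond the pointer tip; 12 to 22 mm below the resting pointer. The pointer is at the mark when both tips have the same height.
- square_mark_tip (a point): Inner tip of the same kind of sliding mark on the square corner's scale; 12 to 22 mm below its resting pointer.
- plate_centre (a point): Centre of the top face of the aluminium tilt plate (164 x 164 x 8 mm), 66 mm over the bench at rest, between four 6 mm high curbs that form the dish's nest.
- dish: Loose closed petri dish, 60 mm wide, 14 mm high, 22 g, lying in the nest on the plate; origin at the centre of its underside, z its own axis.
- dish_centre (a point): Centre of that dish, 7 mm above its underside.
- timer: Loose light grey lab timer, 70 x 64 x 19 mm, lying on the bench beside the mount on its +y side; origin at the centre of its underside.
- tape_roll: Loose roll of label tape, 62 x 66 x 19 mm, lying on the bench beside the mount on its -y side; origin at the centre of its underside.
Things that resemble listed ones, but are neither listed nor needed, are in the scene too. Leave any blue or red look-alike of the dish alone.

How it is judged:
By the outcome, as a careful person would: the job done as asked, in the order asked, and still so for the second after the job is handed in, with the robot touching nothing.
It also fails if it takes over 61 s, if anything falls off the work surface, if the arm or the gripper's body presses on something with over 40 N, if the wrist force passes 120 N, or if a joint passes its speed limit or range.

## Working session

There is one attempt and no reset: what is moved stays moved. The work goes in short steps, Python scripts to look and compute and a tool call to move; the robot and the scene stay as the last step left them, time stands still between calls to the robot, and variables do not carry over. Pictures are saved under pics/ and viewed, at most 10 in all, crops included, and the job is handed in when it is done.

Besides the shell and the picture viewer there is one more tool, called after "Emit:" as name(argument=value, ...) on one line, values as JSON. move_arm: Moves the arm, as the interface text tells. Its arguments: {"type":"object","properties":{"increments":{"type":"array","items":{"type":"array","items":{"type":"number"}}},"force":{"type":"number"}},"required":["increments"]}

```bash
mkdir -p pics; ls; cat > h.py <<'E'
from station import ctrl
import numpy as np, cv2
def ray(p,rc):
    u=cv2.undistortPoints(np.array([[[rc[1],rc[0]]]],float),p["K"],np.array(p["distortion"],float))[0,0]
    P=np.array(p["pose"]); d=P[:3,:3]@np.array([u[0],u[1],1]); return P[:3,3],d
def atz(p,rc,z):
    o,d=ray(p,rc); return o+d*(z-o[2])/d[2]
def proj(p,X):
    P=np.linalg.inv(np.array(p["pose"])); X=np.atleast_2d(X)
    r,_=cv2.Rodrigues(P[:3,:3]); return cv2.projectPoints(np.array(X,float),r,P[:3,3],np.array(p["K"],float),np.array(p["distortion"],float))[0][:,0]
E
python3 - <<'E'
from h import *
np.set_printoptions(precision=4,suppress=True)
Z=dict(round_pad=.074,square_pad=.074,round_pointer=.062,square_pointer=.062,round_mark_tip=.045,square_mark_tip=.045,plate_centre=.066,dish_centre=.073,timer=.01,tape_roll=.01)
for c in("top","side"):
    p=ctrl.camera(c); cv2.imwrite(f"pics/{c}0.png",p["color"]); print(c,np.array(p["pose"])[:3])
    for n,z in Z.items():
        for d in ctrl.cut_out(n,p)[:2]: print(n,round(d["conf"],2),np.array(d["centre"]),d["mask"].sum(),atz(p,d["centre"],z))
E
```

```text
pics
top [[ 0.0255 -0.9868  0.1599  0.3903]
 [-0.9997 -0.0256  0.0015  0.0781]
 [ 0.0026 -0.1599 -0.9871  0.9133]]
round_pad 0.68 [249.3 380.4] 6649 [ 0.5119 -0.0292  0.074 ]
round_pointer 0.78 [247.5 376.5] 6532 [ 0.5169 -0.0234  0.062 ]
square_pointer 0.9 [246.9 381.9] 6743 [ 0.5183 -0.0336  0.062 ]
round_mark_tip 0.56 [202.6 304.7] 55 [0.6046 0.1157 0.045 ]
square_mark_tip 0.43 [263.  453.6] 45 [ 0.4933 -0.1728  0.045 ]
plate_centre 0.61 [244.5 375.9] 6692 [ 0.522  -0.0217  0.066 ]
dish_centre 0.92 [329.1 397.6] 770 [ 0.3671 -0.061   0.073 ]
dish_centre 0.88 [154.  374.5] 655 [ 0.6971 -0.0169  0.073 ]
timer 0.72 [269.5 305.6] 1102 [0.4767 0.1111 0.01  ]
tape_roll 0.74 [203.7 450.7] 636 [ 0.6185 -0.1795  0.01  ]
side [[ 0.8409 -0.3372  0.4233  0.1408]
 [-0.541  -0.5037  0.6735 -0.5875]
 [-0.0139 -0.7953 -0.606   0.6794]]
round_pad 0.71 [286.9 360.4] 5759 [ 0.5238 -0.0645  0.074 ]
round_pointer 0.9 [287.2 357.9] 5859 [ 0.5275 -0.0524  0.062 ]
square_pointer 0.89 [287.1 362.2] 5969 [ 0.5336 -0.0562  0.062 ]
square_mark_tip 0.68 [289.3 361.4] 5974 [ 0.5401 -0.0453  0.045 ]
square_mark_tip 0.66 [350.  389.6] 104 [ 0.4981 -0.1796  0.045 ]
plate_centre 0.93 [285.9 359.1] 5792 [ 0.5285 -0.0544  0.066 ]
dish_centre 0.84 [356.9 279.5] 1009 [ 0.342  -0.1204  0.073 ]
dish_centre 0.7 [339.1 433.6] 988 [ 0.5495 -0.2178  0.073 ]
timer 0.71 [268.3 282.8] 952 [0.4713 0.1144 0.01  ]
tape_roll 0.74 [334.9 436.1] 1029 [ 0.6015 -0.1747  0.01  ]
```

```bash
python3 - <<'E'
import cv2
a=cv2.imread("pics/top0.png")[140:350,250:510]; cv2.imwrite("pics/t1.png",cv2.resize(a,None,fx=3,fy=2.85,interpolation=2) if 0 else cv2.resize(a,(728,588),interpolation=2))
a=cv2.imread("pics/side0.png")[190:390,240:480]; cv2.imwrite("pics/s1.png",cv2.resize(a,(720,600),interpolation=2))
E
```

```text
(no output)
```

View pics/t1.png

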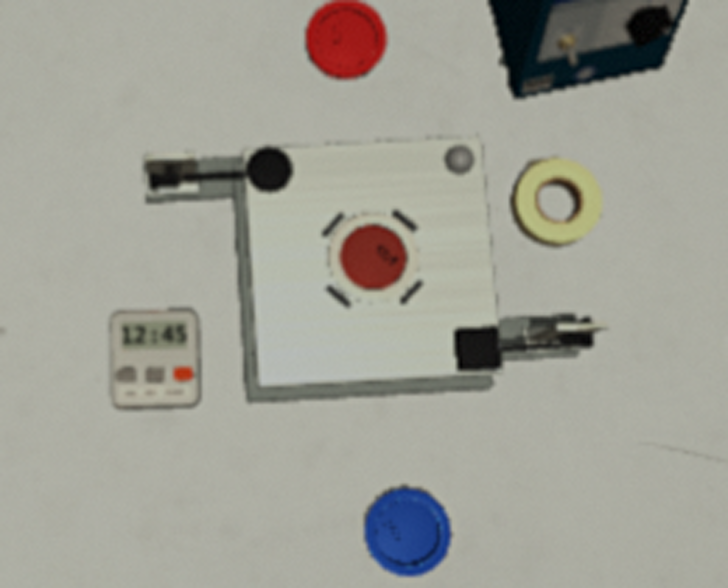

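View pics/s1.png

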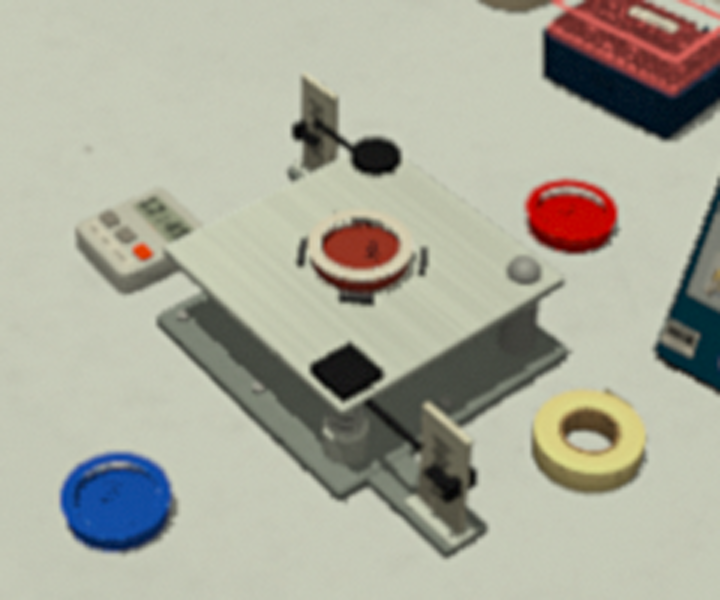

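The top crop shows the round pad at about (row 200, col 346) in the full picture, the square pad at (264, 421) and the pivot ball at (196, 414). The dish in the nest at (232, 383) is the one with the white rim. The red dish (154, 374) and blue dish (329, 398) lying on the bench are the look-alikes, so I'll leave them alone. The side crop shows both scales with their pointers and marks.

```bash
cat >> h.py <<'E'
from scipy.optimize import least_squares
def W(m,q):
    c,s=np.cos(m[2]),np.sin(m[2]); q=np.atleast_2d(q).astype(float); return np.c_[m[0]+c*q[:,0]-s*q[:,1],m[1]+s*q[:,0]+c*q[:,1],q[:,2]]
E
python3 - <<'E'
from h import *
np.set_printoptions(precision=4,suppress=True)
def blob(img,rc,r=14):
    g=img.max(2); y0,x0=int(rc[0])-r,int(rc[1])-r; s=(g[y0:y0+2*r,x0:x0+2*r]<60).astype(np.uint8)
    s=cv2.morphologyEx(s,cv2.MORPH_OPEN,np.ones((5,5),np.uint8))
    n,l,st,ce=cv2.connectedComponentsWithStats(s); i=1+np.argmax(st[1:,4]); return ce[i][1]+y0,ce[i][0]+x0,st[i,4]
P={c:ctrl.camera(c) for c in("top","side")}
G={"top":[(200,346),(264,421)],"side":[(242,365),(313,356)]}
obs={}
for c in P:
    obs[c]=[blob(P[c]["color"],g) for g in G[c]]
    for o in obs[c]: print(c,np.array(o),atz(P[c],o[:2],.072))
Q=np.array([[.065,.065,.072],[-.065,-.065,.072]])
def res(m,cs=("top","side")): return np.concatenate([(proj(P[c],W(m,Q))-np.array([[o[1],o[0]] for o in obs[c]])).ravel() for c in cs])
for cs in(("top","side"),("top",),("side",)):
    s=least_squares(res,[.525,-.03,0.05],x_scale=.01,args=(cs,)); print(cs,s.x,s.fun)
    if len(cs)==2: m=s.x
np.save("m.npy",m)
print("pads",W(m,Q)); p=P["side"]; print(p["K"])
# enlarged side crops, ruler of heights at mark-tip line
ims=[]
for sg,n in((1,"r"),(-1,"s")):
    for c in P:
        p=P[c];tip=[sg*.065,sg*(.065+.059),.062]
        uv=proj(p,W(m,[tip]))[0]; x,y=(uv-16).astype(int)
        big=cv2.resize(p["color"][y:y+34,x-4:x+36],None,fx=10,fy=8.8,interpolation=cv2.INTER_CUBIC)if 0 else cv2.resize(p["color"][y:y+30,x-4:x+36],(400,300),interpolation=cv2.INTER_CUBIC)
        for h,col in((.062,(0,0,255)),(.05,(0,200,0)),(.04,(255,0,0))):
            t=tip[:];t[2]=h; a=(proj(p,W(m,[t]))[0]-[x-4,y])*10+5; cv2.drawMarker(big,tuple(a.astype(int)),col,1,8,1)
        print(n,c,"origin",x-4,y,uv); ims.append(big)
cv2.imwrite("pics/z1.png",np.vstack([np.hstack(ims[:2]),np.hstack(ims[2:])]))
E
```

```text
top [200.0275 345.8571 182.    ] [0.605  0.0366 0.072 ]
top [264.2523 420.4771 218.    ] [ 0.4861 -0.1038  0.072 ]
side [241.8406 364.8768 138.    ] [0.6011 0.0309 0.072 ]
side [313.6391 354.7609 230.    ] [ 0.4826 -0.1079  0.072 ]
('top', 'side') [ 0.5442 -0.0353  0.0809] [ 0.9483  0.6528  0.8405  0.8054 -0.0353 -1.5943  0.1766 -1.5245]
('top',) [ 0.5456 -0.0336  0.0829] [ 0.0133  0.0121 -0.013  -0.0112]
('side',) [ 0.5419 -0.0384  0.079 ] [ 0.0216 -0.2996 -0.0188  0.2196]
pads [[ 0.6037  0.0347  0.072 ]
 [ 0.4847 -0.1053  0.072 ]]
[[536.8927   0.     331.5199]
 [  0.     536.8927 232.8426]
 [  0.       0.       1.    ]]
r top origin 295 187 [315.8272 203.6019]
r side origin 324 213 [344.7857 229.4465]
s top origin 431 247 [451.6292 263.9271]
s side origin 359 322 [379.4996 338.6373]
```

View pics/z1.png

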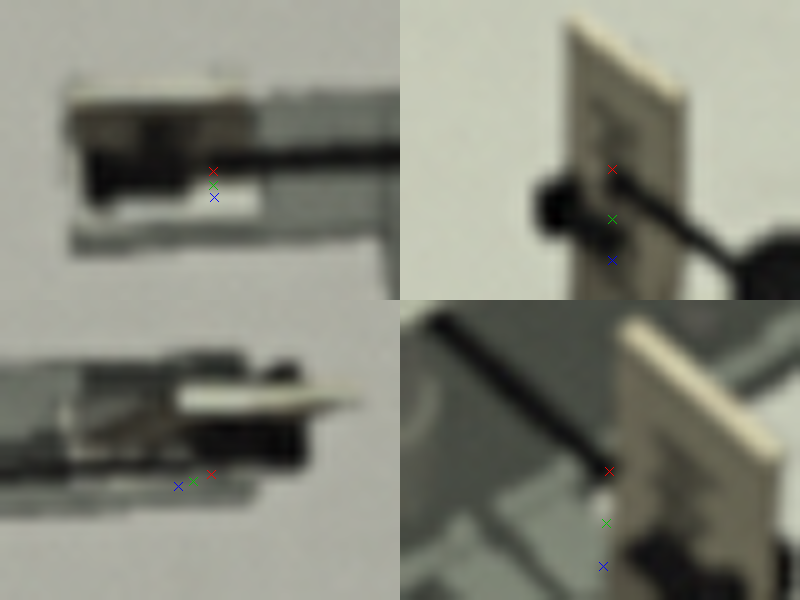

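The marks are only a few pixels tall, so I'll enlarge them with a contrast stretch to pick the tips.

```bash
python3 - <<'E'
from h import *
P={c:[ctrl.camera(c) for _ in range(4)] for c in("top","side")}
A={c:np.mean([p["color"].astype(float) for p in P[c]],0) for c in P}
np.savez("rest.npz",**A)
O={("top","r"):(300,198),("side","r"):(335,226),("top","s"):(437,255),("side","s"):(370,332)}
ims=[]
for (c,n),(x,y) in O.items():
    g=A[c].mean(2)[y:y+15,x:x+20]; g=np.clip((g-10)/130*255,0,255).astype(np.uint8)
    b=cv2.resize(g,(400,300),interpolation=cv2.INTER_CUBIC); b=cv2.cvtColor(b,8)
    for i in range(0,20,5): cv2.putText(b,str(x+i),(i*20,10),0,.35,(0,0,255)); cv2.line(b,(i*20+10,12),(i*20+10,18),(0,0,255))
    for i in range(0,15,5): cv2.putText(b,str(y+i),(0,i*20+14),0,.35,(0,160,0)); cv2.line(b,(25,i*20+10),(32,i*20+10),(0,160,0))
    ims.append(b)
cv2.imwrite("pics/z2.png",np.vstack([np.hstack(ims[:2]),np.hstack(ims[2:])]))
E
```

```text
(no output)
```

View pics/z2.png

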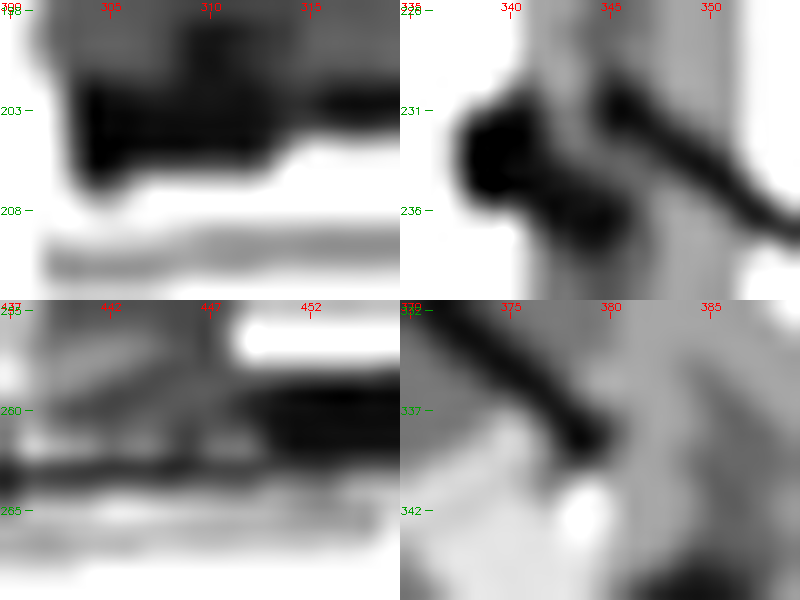

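Round corner: in the side view the pointer tip is at about (230.6, 345) and the mark tip at about (236.7, 345.5). Together with the top view, that puts the mark about 15 mm below the pointer. I'll check it visually during the press. Next I'll plan the approach.

```bash
python3 - <<'E'
from h import *
from scipy.spatial.transform import Rotation as R
np.set_printoptions(precision=4,suppress=True)
o=ctrl.get_obs(); print(o); m=np.load("m.npy")
r=R.from_euler("xyz",o["eef_rot"]); M=r.as_matrix(); print(M)
tr=W(m,[[.065,.070,.1]])[0]; ts=W(m,[[-.072,-.065,.1]])[0]; print(tr,ts)
print("tool shift units",M.T@(tr-o["ee_pos"])/.05)
# want tool y along +-mount x
print([ (np.degrees(np.arctan2(M[1,1],M[0,1])),np.degrees(m[2]))])
E
```

```text
{'time_s': 1.6, 'qpos': array([ 1.0764,  0.2999,  1.521 ,  0.    ,  1.3207, -0.0666]), 'joint_vel': array([-0.0014, -0.003 , -0.0007,  0.0014, -0.0001,  0.0016]), 'tau': array([ -0.0002, -53.1658, -35.2914,   0.0709,   0.0213,  -0.    ]), 'ee_pos': array([0.2282, 0.5004, 0.2055]), 'eef_rot': array([ 3.1416, -0.    ,  2.7138]), 'force': array([-0.3477,  0.2339,  0.363 ]), 'moment': array([ 0.0334,  0.0422, -0.0522]), 'grip_force': 0.0, 'grip_width': 0.09416060749797897}
[[-0.9099  0.4149  0.    ]
 [ 0.4149  0.9099  0.    ]
 [ 0.      0.     -1.    ]]
[0.6033 0.0397 0.1   ] [ 0.4777 -0.1059  0.1   ]
tool shift units [-10.6498  -5.2709   2.1089]
[(np.float64(65.48820556871327), np.float64(4.634855667633086))]
```

Emit:
move_arm(increments=[[0,0,0,0,0,0,0],[0,-0.3,-0.15,0,0,0,0],[0,-0.6,-0.3,0,0,0,0],[0,-0.7,-0.35,0,0,0,0],[0,-0.75,-0.37,0,0,0,0],[0,-0.75,-0.37,0,0,0,0],[0,-0.75,-0.37,0,0,0,0],[0,-0.75,-0.37,0,0,0,0],[0,-0.75,-0.37,0,0,0,0],[0,-0.75,-0.37,0,0,0,0],[0,-0.75,-0.37,0,0,0,0],[0,-0.75,-0.37,0,0,0,0],[0,-0.75,-0.37,0,0,0,0],[0,-0.75,-0.37,0,0,0,0],[0,-0.75,-0.37,0,0,0,0],[0,-0.75,-0.37,0,0,0,0],[0,-0.05,-0.03,0,0,0,0]])

```text
time_s: 3.3
ee_pos: [0.6047, 0.0352, 0.2048]
eef_rot: [-3.141, -0.0, 2.71]
force: [-1.1, 0.5, -1.1]
grip_width: 0.0002
grip_force: 0.0
```

Emit:
move_arm(increments=[[0,0,0,0.2,0,0,0.133],[0,0,0,0.2,0,0,0.133],[0,0,0,0.2,0,0,0.133],[0,0,0,0.2,0,0,0.133],[0,0,0,0.2,0,0,0.133],[0,0,0,0.2,0,0,0.133],[0,0,0,0.2,0,0,0.133],[0,0,0,0,0,0,0.133],[0,0,0,0,0,0,0],[0,0,0,0,0,0,0]])

```text
time_s: 4.3
ee_pos: [0.6032, 0.0396, 0.1358]
eef_rot: [3.141, 0.0, 1.654]
force: [-0.4, 0.1, 0.3]
grip_width: 0.0008
grip_force: 0.0
```

```bash
cat > st.py <<'E'
from h import *
from scipy.spatial.transform import Rotation as R
import sys
np.set_printoptions(precision=4,suppress=True)
def st(q):
    o=ctrl.get_obs(); M=R.from_euler("xyz",o["eef_rot"]).as_matrix(); m=np.load("m.npy"); t=W(m,[q])[0]
    print(o["time_s"],o["ee_pos"],o["eef_rot"],"F",o["force"],"grip",o["grip_width"]); print("shift",M.T@(t-o["ee_pos"])/.05,"tool y deg",np.degrees(np.arctan2(M[1,1],M[0,1])))
E
python3 -c "
from st import *
st([.065,.070,.080])"
```

```text
4.3 [0.6032 0.0396 0.1358] [3.1412 0.0001 1.6538] F [-0.3737  0.1398  0.2617] grip 0.0007939215302532721
shift [0.0031 0.003  1.1158] tool y deg 4.754398693452488
```

Emit:
move_arm(increments=[[0,0,0,0.3,0,0,0],[0,0,0,0.4,0,0,0],[0,0,0,0.3,0,0,0],[0,0,0,0.14,0,0,0],[0,0,0,0.04,0,0,0],[0,0,0,0.02,0,0,0],[0,0,0,0,0,0,0]])

```text
time_s: 5.0
ee_pos: [0.6037, 0.0398, 0.076]
eef_rot: [3.141, 0.0, 1.65]
force: [0.1, -0.1, 0.0]
grip_width: 0.0007
grip_force: 0.0
```

```bash
python3 - <<'E'
from st import *
st([.065,.070,.074])
ims=[]
for c,(x,y) in (("top",(290,180)),("side",(325,210))):
    p=ctrl.camera(c); a=p["color"][y-10:y+50,x-15:x+65]; ims.append(cv2.resize(a,(400,300),interpolation=cv2.INTER_CUBIC))
cv2.imwrite("pics/p1.png",np.hstack(ims))
E
```

```text
5.0 [0.6037 0.0398 0.076 ] [3.1407 0.0001 1.65  ] F [ 0.0704 -0.106   0.0121] grip 0.0007162965159987933
shift [-0.0001 -0.0068  0.0399] tool y deg 4.540344461728307
```

View pics/p1.png

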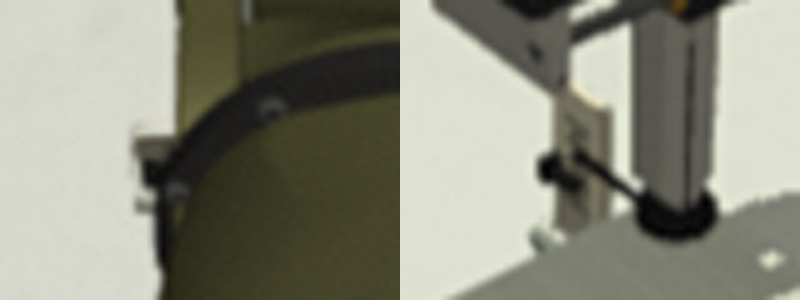

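The side view shows the closed fingers right over the round pad (about row 248, col 366), with the pointer and mark unobstructed. I'll press to about 8 mm.

Emit:
move_arm(increments=[[0,0,0,0.02,0,0,0],[0,0,0,0.03,0,0,0],[0,0,0,0.03,0,0,0],[0,0,0,0.03,0,0,0],[0,0,0,0.03,0,0,0],[0,0,0,0.03,0,0,0],[0,0,0,0.03,0,0,0],[0,0,0,0,0,0,0]])

```text
time_s: 5.9
ee_pos: [0.6033, 0.04, 0.0653]
eef_rot: [-3.142, -0.0, 1.65]
force: [0.5, 4.7, 3.9]
grip_width: 0.0007
grip_force: 2.2
```

```bash
cat > look.py <<'E'
from st import *
def look(x,y,f,tag=""):
    p=ctrl.camera("side"); A=np.load("rest.npz")["side"]; ims=[]
    for I in(A,p["color"].astype(float)):
        g=I.mean(2)[y:y+15,x:x+20]; g=np.clip((g-10)/130*255,0,255).astype(np.uint8)
        b=cv2.cvtColor(cv2.resize(g,(400,300),interpolation=cv2.INTER_CUBIC),8)
        for i in range(0,20,5): cv2.putText(b,str(x+i),(i*20,10),0,.35,(0,0,255)); cv2.line(b,(i*20+10,12),(i*20+10,18),(0,0,255))
        for i in range(0,15,5): cv2.putText(b,str(y+i),(0,i*20+14),0,.35,(0,160,0)); cv2.line(b,(25,i*20+10),(32,i*20+10),(0,160,0))
        ims.append(b)
    cv2.imwrite(f,np.hstack(ims))
E
python3 -c "
from look import *
st([.065,.070,.064]); look(335,226,'pics/r1.png')"
```

```text
5.9 [0.6033 0.04   0.0653] [-3.1415 -0.0003  1.6499] F [0.5238 4.6861 3.936 ] grip 0.000667459542668444
shift [-0.0054 -0.0005  0.0265] tool y deg 4.532347164596546
```

View pics/r1.png

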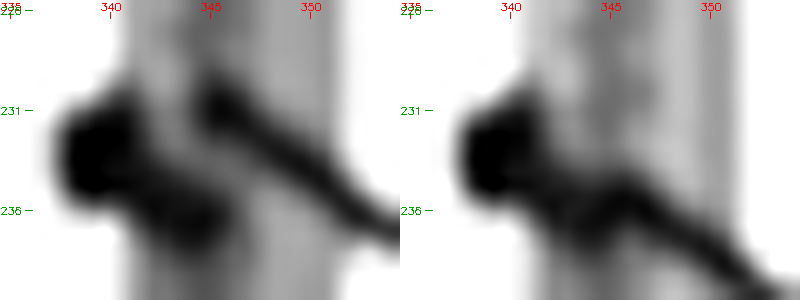

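```bash
cat > fit.py <<'E'
from look import *
from scipy.ndimage import map_coordinates
def row(I,u,v0,hw=3.0):   # dark centroid along the column u near row v0
    v=np.arange(v0-hw,v0+hw,.05); g=map_coordinates(I,[v,np.full_like(v,u)],order=3)
    bg=np.interp(v,[v[0],v[-1]],[max(g[:20]),max(g[-20:])]); w=np.clip(bg-g,0,None); w=np.where(w>.4*w.max(),w,0); return (w*v).sum()/w.sum()
def tipline(m,p,sg,v,ys,za=.058,dx=0,drop=0):  # pointer centre line, round: rotates about mount x axis line y=-.065
    if sg>0:
        l=np.array(ys)+.065; z=.062-za; Y=l*np.cos(v)+z*np.sin(v)-.065; Z=za+z*np.cos(v)-l*np.sin(v); X=np.full_like(Y,.065+dx)
    else:
        l=.130; z=.062-za; X=np.full(len(ys),.065-(l*np.cos(v)+z*np.sin(v))+dx); Z=np.full(len(ys),za+z*np.cos(v)-l*np.sin(v)); Y=np.array(ys)
    return proj(p,W(m,np.c_[X,Y,Z-drop]))
def rowat(L,u): i=np.argsort(L[:,0]); return np.interp(u,L[i,0],L[i,1])
E
python3 - <<'E'
from fit import *
p=ctrl.camera("side"); m=np.load("m.npy"); A=np.load("rest.npz")["side"].mean(2); B=p["color"].mean(2).astype(float)
us=np.array([347,348,349,350.]); ys=np.linspace(.075,.150,60)
L0=tipline(m,p,1,0,ys); r0=np.array([row(A,u,rowat(L0,u)+1) for u in us]); b=r0-rowat(L0,us); print("rest offset",b)
for g in(3,4,5):
    r1=np.array([row(B,u,a+g) for u,a in zip(us,r0)]); print(r1-r0)
for v in(.05,.055,.06,.065,.07,.08): print(v,rowat(tipline(m,p,1,v,ys),us)-rowat(L0,us))
um=np.array([342.5,343,343.5,344,344.5,345]); rm=np.array([row(A,u,236) for u in um]); print("mark rows",rm)
for dx in(0,.001): print(dx,[(h,np.round((rowat(tipline(m,p,1,0,ys,dx=dx,drop=h),um)+b.mean()-rm),2)) for h in(.012,.015,.018)])
print("tip uv",tipline(m,p,1,0,[.124])[0], b.mean())
for I in (A,B): print(np.round(I[229:240,340:350]).astype(int))
E
```

```text
rest offset [0.7979 0.931  0.8016 0.6624]
[4.0438 3.9096 3.8776 3.9166]
[4.1813 4.0384 3.9707 4.0249]
[4.4183 4.1742 4.0772 4.1149]
0.05 [3.8066 3.7501 3.6937 3.6372]
0.055 [4.1854 4.1233 4.0612 3.9991]
0.06 [4.564  4.4963 4.4285 4.3608]
0.065 [4.9423 4.869  4.7956 4.7222]
0.07 [5.3204 5.2414 5.1625 5.0835]
0.08 [6.076  5.9858 5.8956 5.8054]
mark rows [235.7484 235.8638 236.052  236.2769 236.4353 236.4534]
0 [(0.012, array([-2.27, -2.  , -1.81, -1.65, -1.43, -1.06])), (0.015, array([-1.04, -0.77, -0.58, -0.42, -0.19,  0.17])), (0.018, array([0.19, 0.46, 0.65, 0.81, 1.04, 1.41]))]
0.001 [(0.012, array([-2.77, -2.51, -2.31, -2.16, -1.93, -1.57])), (0.015, array([-1.54, -1.28, -1.08, -0.92, -0.7 , -0.33])), (0.018, array([-0.32, -0.05,  0.15,  0.31,  0.53,  0.9 ]))]
tip uv [344.7857 229.4465] 0.7982028178451586
[[125  87  93  92  70  50  62  78  94  97]
 [ 78  58  82  88  61  31  34  60  89  96]
 [ 31  30  62  74  51  20  16  36  66  83]
 [  9  19  51  73  58  32  27  24  37  56]
 [ 11  18  40  64  63  54  50  39  25  26]
 [ 15  19  24  38  50  57  62  56  48  28]
 [ 16  15  19  23  29  39  54  68  78  64]
 [ 71  40  17  18  19  20  39  71  92  89]
 [141  79  36  24  16  21  42  66  91  97]
 [169 101  60  42  29  36  56  66  91  96]
 [171 105  72  60  49  49  61  73  92  96]]
[[141  99 106 106  82  70  78  88 108 106]
 [ 90  67  92 100  78  67  72  82 106 107]
 [ 36  36  72  86  71  65  74  86 105 107]
 [ 14  24  57  85  72  67  83  97 109 106]
 [ 11  22  46  73  73  62  76  98 109 108]
 [ 18  22  32  48  53  43  49  79 104 107]
 [ 20  23  23  28  31  24  21  43  79 100]
 [ 82  44  22  19  18  13  12  20  42  67]
 [160  92  40  29  18  26  41  29  22  28]
 [191 117  71  49  34  44  63  60  52  34]
 [195 120  82  69  56  60  73  80  90  74]]
```

Emit:
move_arm(increments=[[0,0,0,0.03,0,0,0],[0,0,0,0.03,0,0,0],[0,0,0,0.02,0,0,0],[0,0,0,0,0,0,0],[0,0,0,0,0,0,0]])

```text
time_s: 6.5
ee_pos: [0.6034, 0.0398, 0.0614]
eef_rot: [3.142, -0.0, 1.65]
force: [0.1, 5.8, 5.0]
grip_width: 0.0007
grip_force: 2.7
```

```bash
python3 - <<'E'
from fit import *
st([.065,.07,.06]); look(335,226,'pics/r2.png')
p=ctrl.camera("side"); m=np.load("m.npy"); A=np.load("rest.npz")["side"].mean(2); B=p["color"].mean(2).astype(float)
us=np.array([347,348,349,350.]); ys=np.linspace(.075,.150,60)
L0=tipline(m,p,1,0,ys); r0=np.array([row(A,u,rowat(L0,u)+1) for u in us])
for g in(5.5,6.5): print(np.array([row(B,u,a+g) for u,a in zip(us,r0)])-r0)
for v in(.08,.085,.09,.095): print(v,rowat(tipline(m,p,1,v,ys),us)-rowat(L0,us))
# square: rest
us=np.array([374,375,376,377.]); ys=-np.linspace(.09,.150,60); L=tipline(m,p,-1,0,ys); print("sq rest off",np.array([row(A,u,rowat(L,u)) for u in us])-rowat(L,us), L[0],L[-1])
print(np.round(A[336:354,376:394]).astype(int)); print("sq tip",tipline(m,p,-1,0,[-.124,-.127,-.130]))
E
```

```text
6.5 [0.6034 0.0398 0.0614] [ 3.1415 -0.0001  1.6498] F [0.0533 5.8267 5.0258] grip 0.0006732775392591859
shift [-0.0022 -0.0012  0.0289] tool y deg 4.527847170026889
[6.2056 6.0132 6.0223 6.0003]
[6.264  6.0987 6.11   6.0739]
0.08 [6.076  5.9858 5.8956 5.8054]
0.085 [6.4535 6.3577 6.2619 6.1661]
0.09 [6.8309 6.7295 6.6281 6.5267]
0.095 [7.2082 7.1012 6.9941 6.8871]
sq rest off [0.3712 0.3266 0.1223 0.0446] [365.0464 325.6965] [391.0209 348.9321]
[[ 24  27  55  84  96  96  96  94  82  69  73  85  93  95  93  92 101 132]
 [ 55  27  28  51  72  85  94  95  87  71  63  71  85  93  95  93  91 100]
 [ 90  50  20  24  48  77  94  94  86  73  63  63  70  84  93  95  94  92]
 [103  68  32  28  57  83  93  89  77  67  64  63  66  74  85  93  94  94]
 [ 96  71  62  71  80  92  95  89  74  61  62  63  67  72  80  89  95  95]
 [ 99  85 110 130 108  96  95  94  82  63  58  64  72  82  87  92  95  95]
 [117 112 141 157 123  96  95  94  84  66  58  63  75  88  95  95  95  94]
 [125 126 141 149 118  97  95  91  76  63  60  64  70  82  92  95  95  94]
 [126 127 132 128 108  95  91  79  58  52  55  59  64  73  87  94  95  95]
 [126 126 127 119  99  84  70  53  35  34  42  50  61  77  90  94  95  95]
 [127 127 126 113  87  62  40  27  21  22  29  43  68  88  97  97  96  96]
 [128 128 125 109  78  48  25  18  22  21  22  33  60  83  92  92  94  95]
 [129 128 121 102  77  57  34  20  19  21  19  24  40  60  68  68  74  88]
 [130 129 119  98  79  70  57  37  24  21  23  21  24  33  36  36  46  69]
 [125 127 116  98  81  77  73  60  38  20  20  22  20  23  23  22  24  48]
 [103 110 103  94  81  78  77  72  53  28  17  18  19  23  24  19  15  39]
 [ 78  81  80  80  78  76  74  66  56  45  31  16  13  18  19  15  10  38]
 [ 78  67  69  73  76  77  74  66  56  55  50  28  11  12  11   6   9  38]]
sq tip [[379.4996 338.6373]
 [380.808  339.8073]
 [382.1218 340.9819]]
```

View pics/r2.png

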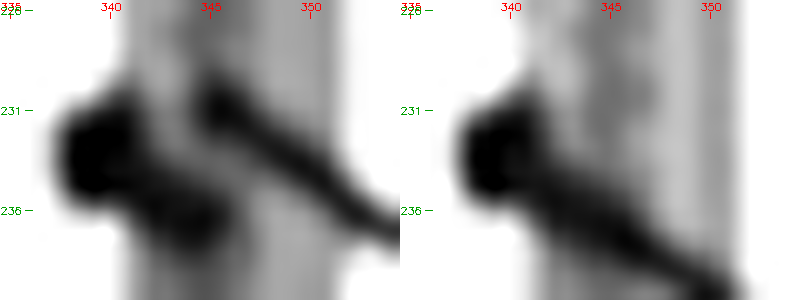

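Emit:
move_arm(increments=[[0,0,0,0.014,0,0,0],[0,0,0,0,0,0,0],[0,0,0,0,0,0,0],[0,0,0,0,0,0,0],[0,0,0,0,0,0,0],[0,0,0,0,0,0,0],[0,0,0,0,0,0,0],[0,0,0,0,0,0,0],[0,0,0,0,0,0,0],[0,0,0,0,0,0,0],[0,0,0,0,0,0,0],[0,0,0,0,0,0,0],[0,0,0,0,0,0,0]])

```text
time_s: 7.9
ee_pos: [0.6034, 0.0398, 0.0608]
eef_rot: [3.141, -0.0, 1.65]
force: [-0.0, 5.3, 4.8]
grip_width: 0.0006
grip_force: 2.7
```

```bash
python3 - <<'E'
from fit import *
st([.065,.07,.06])
p=ctrl.camera("side"); m=np.load("m.npy"); A=np.load("rest.npz")["side"].mean(2); B=p["color"].mean(2).astype(float)
us=np.array([347,348,349,350.]); ys=np.linspace(.075,.150,60)
L0=tipline(m,p,1,0,ys); r0=np.array([row(A,u,rowat(L0,u)+1) for u in us])
d=np.mean([row(B,u,a+6.5) for u,a in zip(us,r0)]-r0)
vs=np.linspace(.06,.11,51); e=[abs(np.mean(rowat(tipline(m,p,1,v,ys),us)-rowat(L0,us))-d) for v in vs]; v=vs[np.argmin(e)]; print("v",v,189*np.sin(v))
E
```

```text
7.9 [0.6034 0.0398 0.0608] [ 3.1415 -0.0001  1.6498] F [-0.0067  5.3309  4.7984] grip 0.0006437785070754567
shift [-0.0019 -0.0015  0.0161] tool y deg 4.529353268089142
v 0.087 16.422265004214946
```

The pointer is 16.4 mm down, level with the mark as near as I can measure. I'll finish the hold and then release.

Emit:
move_arm(increments=[[0,0,0,0,0,0,0],[0,0,0,0,0,0,0],[0,0,0,0,0,0,0],[0,0,0,0,0,0,0],[0,0,0,0,0,0,0],[0,0,0,0,0,0,0],[0,0,0,0,0,0,0],[0,0,0,0,0,0,0],[0,0,0,0,0,0,0],[0,0,0,0,0,0,0],[0,0,0,0,0,0,0],[0,0,0,0,0,0,0],[0,0,0,0,0,0,0],[0,0,0,0,0,0,0]])

```text
time_s: 9.35
ee_pos: [0.6034, 0.0398, 0.0608]
eef_rot: [3.141, -0.0, 1.65]
force: [0.0, 5.4, 6.2]
grip_width: 0.0006
grip_force: 2.7
```

Emit:
move_arm(increments=[[0,0,0,-0.04,0,0,0],[0,0,0,-0.05,0,0,0],[0,0,0,-0.05,0,0,0],[0,0,0,-0.05,0,0,0],[0,0,0,-0.05,0,0,0],[0,0,0,-0.05,0,0,0],[0,0,0,-0.06,0,0,0],[0,0,0,-0.15,0,0,0],[0,0,0,-0.3,0,0,0],[0,0,0,-0.3,0,0,0],[0,0,0,-0.2,0,0,0],[0,0,0,0,0,0,0],[0,0,0,0,0,0,0]])

```text
time_s: 10.65
ee_pos: [0.6033, 0.0398, 0.1258]
eef_rot: [3.141, 0.0, 1.65]
force: [0.8, -0.5, -0.9]
grip_width: 0.0002
grip_force: 0.0
```

```bash
python3 - <<'E'
from fit import *
st([-.073,-.065,.120])
p=ctrl.camera("side"); A=np.load("rest.npz")["side"]; d=np.abs(p["color"].astype(float)-A).max(2); print("pointer diff r,s",d[229:240,344:352].mean(),d[330:352,370:392].mean())
m=np.load("m.npy"); I=A.mean(2)
# square crop at rest 16x
x,y=372,332; g=np.clip((I[y:y+25,x:x+26]-5)/110*255,0,255).astype(np.uint8); b=cv2.cvtColor(cv2.resize(g,(624,600),interpolation=cv2.INTER_CUBIC),8)
for h,c in((0,(0,0,255)),(.012,(0,200,0)),(.016,(255,0,0)),(.020,(0,200,255))):
    L=tipline(m,p,-1,0,[-.1,-.124,-.150],drop=h)+[0,.2]; L=((L-[x,y])*24+12).astype(np.int32); cv2.polylines(b,[L],False,c); cv2.circle(b,tuple(map(int,L[1])),3,c)
cv2.imwrite("pics/s2.png",b)
E
```

```text
10.65 [0.6033 0.0398 0.1258] [3.1414 0.     1.6498] F [ 0.7964 -0.4747 -0.9462] grip 0.00018052495740274562
shift [-2.7057 -2.7548  0.1157] tool y deg 4.529098549365815
pointer diff r,s 6.744318181818182 9.870351239669422
```

View pics/s2.png

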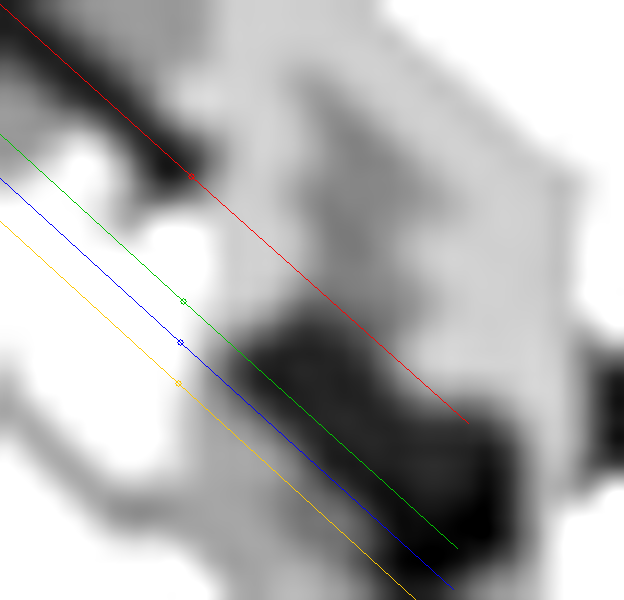

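```bash
cat > ren.py <<'E'
from fit import *
from scipy.ndimage import gaussian_filter
A=np.load("rest.npz"); m=np.load("m.npy"); P={c:ctrl.camera(c) for c in("top","side")}
S=8
def hull(c,sg,lo,hi,off,org,shape,m):
    C=np.array([[x,y,z] for x in(lo[0],hi[0]) for y in(lo[1],hi[1]) for z in(lo[2],hi[2])])
    uv=proj(P[c],W(m,C))+off-org; k=cv2.convexHull(((uv+.5)*S).astype(np.float32))
    M=np.zeros((shape[0]*S,shape[1]*S),np.uint8); cv2.fillConvexPoly(M,np.round(k*16).astype(np.int32),1,shift=4); return M
def model(q,c,sg,org,shape,off):
    # q: bar dx,T,g,h, clamp y0
    dx,T,g,h,cy0,cy1,cd=q; px=sg*.065
    def box(x0,x1,a,b,z0,z1):  # a,b: outboard distance from pad centre
        y=sorted([sg*(.065+a),sg*(.065+b)]); return hull(c,sg,(px+x0,y[0],z0),(px+x1,y[1],z1),off,org,shape,m)
    zt=.062-h
    M=box(-.002,.002,.010,.059,.0605,.0635)|box(dx-T/2,dx+T/2,.059+g,.059+g+.016,zt-.0015,zt+.0015)|box(dx-cd,dx+T/2,cy0,cy1,zt-.006,zt+.006)
    a=M.reshape(shape[0],S,shape[1],S).mean((1,3)).astype(float); return gaussian_filter(a,.45)
R={("top",1):(301,199,318,209),("side",1):(338,227,352,241),("top",-1):(440,256,458,267),("side",-1):(373,333,392,352)}
def run(sg,cams,init):
    def res(q,full=False):
        out=[]
        for k,c in enumerate(cams):
            x0,y0,x1,y1=R[c,sg]; I=A[c].mean(2)[y0:y1,x0:x1]; off=q[7+2*k:9+2*k]
            a=model(np.array(q[:7])*1e-3,c,sg,np.array([x0,y0]),I.shape,off)
            # appearance: I = (1-a)*(b0+b1 u+b2 v) + a*d, linear solve
            v,u=np.mgrid[:I.shape[0],:I.shape[1]]; w=(1-a).ravel(); X=np.c_[w,w*u.ravel(),w*v.ravel(),a.ravel()]
            if c=="side": sat=np.minimum(I,100)
            else: sat=np.minimum(I,110)
            s=sat.ravel(); k_=np.linalg.lstsq(X,s,rcond=None)[0]; out.append(X@k_-s)
        pr=np.r_[(q[2]-3)/4,(q[1]-5)/3]*5
        return np.concatenate(out+[pr])
    best=None
    for dx in(0,2,4):
        for h in(13,16,19):
            q0=[dx]+init[:2]+[h]+init[2:]+[0,.3]*len(cams)
            lb=[-4,2,0,10,50,60,2]+[-2,-2]*len(cams); ub=[8,10,10,24,100,110,9]+[2,2]*len(cams)
            s=least_squares(res,q0,x_scale=[1,1,1,1,2,2,1]+[.3]*(2*len(cams)),diff_step=.03,bounds=(lb,ub),loss="soft_l1",f_scale=15,max_nfev=40)
            if best is None or s.cost<best.cost: best=s
            print(sg,cams,dx,h,"->",round(s.cost,0),np.round(s.x,2))
    return best
for sg in(1,-1):
    run(sg,("top","side"),[5.,3.,72.,80.,5.])
E
time timeout 500 python3 ren.py
```

```text
1 ('top', 'side') 0 13 -> 47476.0 [ 0.    8.48  0.19 17.37 75.56 75.44  5.59  1.28  1.46 -0.11  0.61]
1 ('top', 'side') 0 16 -> 47093.0 [ 0.    7.87  0.44 16.38 74.71 74.72  4.51  1.54  1.43 -0.    0.76]
1 ('top', 'side') 0 19 -> 50862.0 [ 0.    7.01  0.95 18.07 75.19 75.41  4.    1.35  0.97  0.    0.24]
1 ('top', 'side') 2 13 -> 24915.0 [ 5.16  8.29  3.92 23.02 79.42 83.29  3.51  0.   -0.7   0.    0.83]
1 ('top', 'side') 2 16 -> 26526.0 [ 5.26  7.28  4.39 23.19 79.26 83.56  3.51  0.18 -0.55 -0.    0.73]
1 ('top', 'side') 2 19 -> 27369.0 [ 4.97  8.21  2.16 22.5  77.97 83.32  3.44  0.06 -0.76  0.    0.85]
1 ('top', 'side') 4 13 -> 30644.0 [ 5.21  7.02  3.79 20.44 79.01 82.82  4.    0.01 -0.01  0.    1.11]
1 ('top', 'side') 4 16 -> 28458.0 [ 5.69  7.34  4.57 21.71 79.49 83.46  4.18  0.06 -0.    0.    1.03]
1 ('top', 'side') 4 19 -> 23502.0 [ 4.99  8.22  3.14 22.66 78.55 81.05  4.74 -1.25 -0.66 -0.22  0.64]
-1 ('top', 'side') 0 13 -> 42545.0 [ 0.    6.88  5.75 11.12 69.64 85.7   2.    1.01  0.92 -0.    0.21]
-1 ('top', 'side') 0 16 -> 42296.0 [ 0.    6.05  6.03 11.62 68.81 87.62  2.14  0.1   0.93  0.    0.01]
-1 ('top', 'side') 0 19 -> 42429.0 [ 0.    6.97  6.07 11.72 68.98 88.57  2.26  0.01  0.97  0.    0.03]
-1 ('top', 'side') 2 13 -> 42674.0 [ 1.26  5.95  5.4  12.74 72.38 82.39  3.46  0.8   0.97  0.    0.15]
-1 ('top', 'side') 2 16 -> 42299.0 [ 1.32  5.74  5.58 12.7  71.16 92.48  3.36  0.4   0.97 -0.    0.05]
-1 ('top', 'side') 2 19 -> 42376.0 [ 1.37  5.29  5.   12.96 83.33 69.93  2.79 -1.87  1.08  0.    0.05]
-1 ('top', 'side') 4 13 -> 46796.0 [ 1.73  5.92  4.33 13.83 73.95 72.32  5.3  -1.04  1.07  0.    0.07]
-1 ('top', 'side') 4 16 -> 46596.0 [ 1.73  7.45  5.44 13.38 95.54 96.09  3.9  -1.93  1.27  0.   -0.27]
-1 ('top', 'side') 4 19 -> 43261.0 [ 1.75  5.43  4.11 14.55 82.01 68.7   3.62  1.46  0.96  0.03  0.01]
real	0m59.738s
user	0m55.259s
sys	0m3.773s
```

The first render fit is under-constrained because the mark's depth trades off against its height. Both corners share the same hardware, so I'll fit them jointly with the boards included and the marks' shape shared.

```bash
cat > ren2.py <<'E'
from fit import *
from scipy.ndimage import gaussian_filter
A=np.load("rest.npz"); m0=np.load("m.npy"); P={c:ctrl.camera(c) for c in("top","side")}; S=6
R={("top",1):(297,193,325,212),("side",1):(335,212,356,243),("top",-1):(434,250,462,270),("side",-1):(368,322,398,353)}
names="mx my yaw tu tv su sv xs zt tb dx T g cy0 cy1 cf cb blur hr hs".split()
x0=np.array([0,0,0,-.9,-.7,0,1,5,87,4,2.3,5,4,76,84,4,3,.5,17,15.]); sc=np.array([1,1,5,.3,.3,.3,.3,1,2,1,1,1,1,2,2,1,1,.1,1.5,1.5])
sg_pr=np.array([3,3,15,1.2,1.2,1.2,1.2,4,5,2,3,2,3,6,6,3,3,.2,5,5])
lb=np.array([-9,-9,-40,-3,-3,-3,-3,0,78,1,-4,2,0,60,66,0,-2,.2,8,8]);ub=np.array([9,9,40,3,3,3,3,15,96,9,10,10,10,90,100,10,12,1,26,26])
def fill(pts,c,m,off,org,sh):
    k=cv2.convexHull(((proj(P[c],W(m,pts))+off-org+.5)*S).astype(np.float32)); M=np.zeros((sh[0]*S,sh[1]*S),np.uint8)
    cv2.fillConvexPoly(M,np.round(k*16).astype(np.int32),1,shift=4); return M>0
def box(sg,x0,x1,a,b,z0,z1): return np.array([[sg*.065+x*1e-3,sg*(.065+y*1e-3),z*1e-3] for x in(x0,x1) for y in(a,b) for z in(z0,z1)])
def patch(x,c,sg):
    d=dict(zip(names,x)); r=R[c,sg]; org=np.array(r[:2]); sh=(r[3]-r[1],r[2]-r[0]); m=m0+np.array([d["mx"],d["my"],d["yaw"]])*1e-3
    off=np.array([d["tu"],d["tv"]] if c=="top" else [d["su"],d["sv"]]); F=lambda *b: fill(box(sg,*b),c,m,off,org,sh)
    z=62-(d["hr"] if sg>0 else d["hs"]); L=np.zeros((sh[0]*S,sh[1]*S),int); xs,tb,zt=d["xs"],d["tb"],d["zt"]
    L[F(xs-8,xs+8,16,84,0,10)]=1                       # base arm, rough
    L[F(xs,xs+tb,50,84,10,zt)]=2; L[F(xs,xs,50,84,10,zt)]=3; L[F(xs,xs+tb,50,84,zt,zt)]=4
    L[F(d["dx"]-d["cf"],d["dx"]+d["cb"],d["cy0"],d["cy1"],z-6,z+6)]=5
    L[F(d["dx"]-d["T"]/2,d["dx"]+d["T"]/2,59+d["g"],75+d["g"],z-1.5,z+1.5)]=5
    L[F(-2,2,10,59,60.5,63.5)]=5
    C=[gaussian_filter((L==k).reshape(sh[0],S,sh[1],S).mean((1,3)),d["blur"]) for k in range(6)]
    I=np.minimum(A[c].mean(2)[r[1]:r[3],r[0]:r[2]],170); X=np.stack([k.ravel() for k in C],1)
    G=X.T@X+.5*np.eye(6); k=np.linalg.solve(G,X.T@I.ravel()+.5*np.array([150,110,100,95,160,18.])); return (X@k).reshape(sh),I
def res(t,fix=None):
    x=x0+sc*(t-10)
    if fix: 
        for n,v in fix.items(): x[names.index(n)]=v
    e=[]
    for c,s in R: a,b=patch(x,c,s); e.append(((a-b)/12).ravel())
    e=np.concatenate(e); e=np.sign(e)*np.sqrt(2*(np.sqrt(1+e*e)-1))
    return np.r_[e,(x-x0)/sg_pr]
def run(st={},fix=None):
    x=x0.copy()
    for n,v in st.items(): x[names.index(n)]=v
    s=least_squares(res,(x-x0)/sc+10,diff_step=.012,bounds=((lb-x0)/sc+10,(ub-x0)/sc+10),args=(fix,),max_nfev=30); return s.cost,x0+sc*(s.x-10)
if __name__=="__main__":
    best=None
    for st in({},{"dx":0,"hr":16,"hs":12,"xs":3},{"dx":4.5,"hr":20,"hs":18,"xs":7}):
        c,x=run(st); print(round(c,1),dict(zip(names,np.round(x,2).tolist())),flush=True)
        if best is None or c<best[0]: best=(c,x)
    x=best[1]; np.save("x.npy",x); rows=[]
    for k in R:
        a,b=patch(x,*k); rows.append(np.hstack([cv2.resize(np.clip(i*1.5,0,255).astype(np.uint8),(200,300 if 0 else 280),interpolation=cv2.INTER_CUBIC) for i in(b,a)]))
    cv2.imwrite("pics/fit.png",np.vstack([np.hstack(rows[:2]),np.hstack(rows[2:])]))
E
timeout 560 python3 ren2.py
```

```text
2141.7 {'mx': 1.39, 'my': -0.89, 'yaw': 2.5, 'tu': -1.45, 'tv': -0.7, 'su': -0.22, 'sv': 1.29, 'xs': 6.98, 'zt': 83.47, 'tb': 3.17, 'dx': 2.4, 'T': 7.5, 'g': 2.79, 'cy0': 78.48, 'cy1': 82.38, 'cf': 2.97, 'cb': 4.02, 'blur': 0.82, 'hr': 19.29, 'hs': 12.64}
2166.5 {'mx': 1.49, 'my': -2.05, 'yaw': 3.45, 'tu': -2.11, 'tv': -0.73, 'su': -0.4, 'sv': 1.12, 'xs': 7.02, 'zt': 83.81, 'tb': 2.37, 'dx': 2.12, 'T': 7.47, 'g': 2.19, 'cy0': 77.82, 'cy1': 81.55, 'cf': 3.2, 'cb': 3.46, 'blur': 0.87, 'hr': 18.42, 'hs': 11.98}
2111.8 {'mx': 1.08, 'my': -0.72, 'yaw': 2.62, 'tu': -1.31, 'tv': -0.82, 'su': -0.04, 'sv': 1.16, 'xs': 6.98, 'zt': 82.89, 'tb': 4.04, 'dx': 3.12, 'T': 8.1, 'g': 2.64, 'cy0': 78.25, 'cy1': 81.91, 'cf': 3.99, 'cb': 3.18, 'blur': 0.76, 'hr': 19.92, 'hs': 13.37}
```

View pics/fit.png

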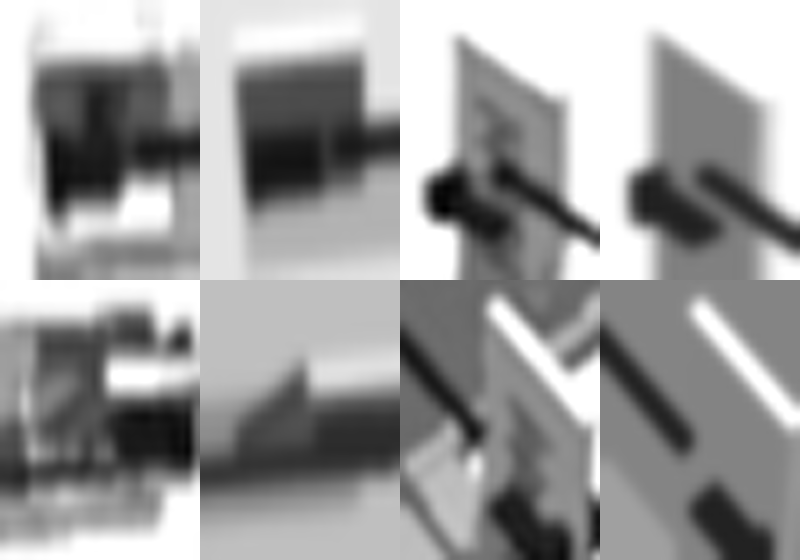

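```bash
cat > r3.py <<'E'
import ren2; from ren2 import *
ren2.x0=np.load("x.npy"); ren2.x0[names.index("T")]=8
def go(keys,fr):
    ren2.R={k:v for k,v in R0.items() if k in keys}
    c,x=ren2.run({"dx":7-(7-fr)/2,"T":7-fr,"xs":7.},{"dx":7-(7-fr)/2,"T":7-fr,"xs":7.}); print(len(keys),fr,round(c,1),{n:round(float(x[names.index(n)]),2) for n in("g","hr","hs","tv","su","sv","zt","blur")},flush=True)
R0=dict(R)
for ks in ([("side",1),("side",-1)],[("top",1),("side",1),("side",-1)]):
    for fr in(-3,-2,-1,0,1.5): go(ks,fr)
E
timeout 570 python3 r3.py
```

```text
2 -3 832.3 {'g': 2.69, 'hr': 19.54, 'hs': 13.16, 'tv': -0.82, 'su': -0.02, 'sv': 1.14, 'zt': 82.58, 'blur': 0.76}
2 -2 821.6 {'g': 2.49, 'hr': 19.65, 'hs': 13.17, 'tv': -0.82, 'su': -0.04, 'sv': 1.11, 'zt': 82.88, 'blur': 0.79}
2 -1 813.5 {'g': 2.46, 'hr': 19.94, 'hs': 13.55, 'tv': -0.82, 'su': -0.08, 'sv': 1.15, 'zt': 82.67, 'blur': 0.75}
2 0 848.0 {'g': 3.01, 'hr': 20.64, 'hs': 14.12, 'tv': -0.82, 'su': -0.19, 'sv': 1.03, 'zt': 82.43, 'blur': 0.76}
2 1.5 902.6 {'g': 2.3, 'hr': 20.22, 'hs': 14.3, 'tv': -0.82, 'su': -0.03, 'sv': 1.13, 'zt': 82.7, 'blur': 0.78}
3 -3 1296.6 {'g': 3.22, 'hr': 18.92, 'hs': 12.67, 'tv': -0.7, 'su': -0.11, 'sv': 1.13, 'zt': 82.87, 'blur': 0.78}
3 -2 1264.7 {'g': 3.27, 'hr': 19.53, 'hs': 12.63, 'tv': -0.57, 'su': -0.06, 'sv': 1.13, 'zt': 82.8, 'blur': 0.78}
3 -1 1257.1 {'g': 2.74, 'hr': 19.92, 'hs': 13.6, 'tv': -0.66, 'su': -0.13, 'sv': 1.11, 'zt': 82.66, 'blur': 0.76}
3 0 1252.9 {'g': 2.84, 'hr': 20.81, 'hs': 14.31, 'tv': -0.32, 'su': -0.23, 'sv': 1.11, 'zt': 82.55, 'blur': 0.78}
3 1.5 1305.6 {'g': 1.94, 'hr': 20.77, 'hs': 15.22, 'tv': -0.47, 'su': -0.11, 'sv': 1.12, 'zt': 82.76, 'blur': 0.8}
```

The joint fit is stable. The board face is 7 mm behind the pointer and the bar reaches from it to about the pointer plane. That puts the round mark at about 19.9 mm and the square mark at about 13.5 mm below their resting pointers. My first round press reached only 16.4 mm, so I'll repeat it to the proper depth before starting on the square corner.

Emit:
move_arm(increments=[[0,0,0,0.2,0,0,0],[0,0,0,0.3,0,0,0],[0,0,0,0.3,0,0,0],[0,0,0,0.15,0,0,0],[0,0,0,0.05,0,0,0],[0,0,0,0.03,0,0,0],[0,0,0,0.03,0,0,0],[0,0,0,0.04,0,0,0],[0,0,0,0.04,0,0,0],[0,0,0,0.04,0,0,0],[0,0,0,0.04,0,0,0],[0,0,0,0.03,0,0,0],[0,0,0,0.03,0,0,0],[0,0,0,0.03,0,0,0],[0,0,0,0.02,0,0,0],[0,0,0,0,0,0,0],[0,0,0,0,0,0,0]])

```text
time_s: 12.7
ee_pos: [0.6034, 0.04, 0.0593]
eef_rot: [3.141, -0.0, 1.65]
force: [-0.6, 4.5, 4.6]
grip_width: 0.0006
grip_force: 2.9
```

```bash
cat > vr.py <<'E'
from fit import *
def vround():
    st([.065,.07,.058])
    p=ctrl.camera("side"); m=np.load("m.npy"); A=np.load("rest.npz")["side"].mean(2); B=p["color"].mean(2).astype(float)
    us=np.array([347,348,349,350.,351]); ys=np.linspace(.075,.150,60)
    L0=tipline(m,p,1,0,ys); r0=np.array([row(A,u,rowat(L0,u)+1) for u in us])
    for g in(6,7,8):
        r=np.array([row(B,u,a+g) for u,a in zip(us,r0)])-r0
        vs=np.linspace(.06,.13,71); e=[abs(np.mean(rowat(tipline(m,p,1,v,ys),us)-rowat(L0,us))-r.mean()) for v in vs]; v=vs[np.argmin(e)]; print(r,"v",v,189*np.sin(v))
vround()
E
python3 vr.py; python3 -c "
from look import *
look(335,228,'pics/r3.png')"
```

```text
12.7 [0.6034 0.04   0.0593] [ 3.1413 -0.0003  1.6498] F [-0.5521  4.5218  4.5843] grip 0.0005526345382242398
shift [-0.0047 -0.0025  0.0259] tool y deg 4.528047169012515
[7.4908 7.2093 6.9951 6.9704 7.1518] v 0.097 18.304264322531367
[7.6177 7.3263 7.0804 7.0833 7.2361] v 0.099 18.680450556098517
[7.7982 7.429  7.1681 7.2037 7.2968] v 0.1 18.86851574625052
```

View pics/r3.png

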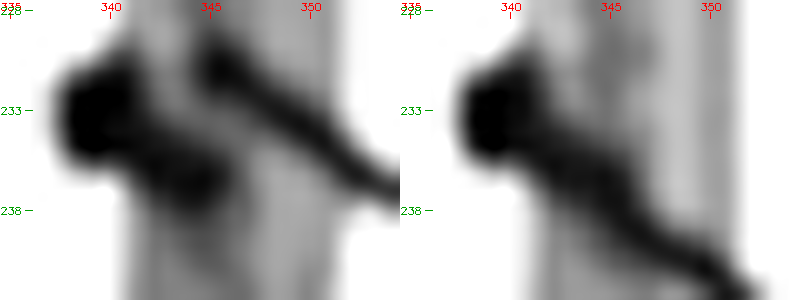

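The pointer's lower edge now meets the mark's lower edge near (345, 239), with the drop at about 18.6 mm. I'll go 0.6 mm further, hold and release.

Emit:
move_arm(increments=[[0,0,0,0.013,0,0,0],[0,0,0,0,0,0,0],[0,0,0,0,0,0,0],[0,0,0,0,0,0,0],[0,0,0,0,0,0,0],[0,0,0,0,0,0,0],[0,0,0,0,0,0,0],[0,0,0,0,0,0,0],[0,0,0,0,0,0,0],[0,0,0,0,0,0,0],[0,0,0,0,0,0,0],[0,0,0,0,0,0,0],[0,0,0,0,0,0,0]])

```text
time_s: 14.1
ee_pos: [0.6035, 0.04, 0.0587]
eef_rot: [3.141, -0.0, 1.65]
force: [-0.3, 4.5, 4.9]
grip_width: 0.0007
grip_force: 2.9
```

```bash
python3 vr.py
```

```text
14.1 [0.6035 0.04   0.0587] [ 3.1412 -0.0002  1.6499] F [-0.2598  4.4938  4.8925] grip 0.0007449962286412295
shift [-0.0044 -0.0037  0.0145] tool y deg 4.532108765788354
[7.8172 7.5881 7.4287 7.355  7.4685] v 0.10200000000000001 19.244589332965703
[7.9386 7.7086 7.556  7.4684 7.5582] v 0.104 19.62058594134921
[8.1775 7.7985 7.6246 7.5541 7.586 ] v 0.105 19.808554908658788
```

Emit:
move_arm(increments=[[0,0,0,0,0,0,0],[0,0,0,0,0,0,0],[0,0,0,0,0,0,0],[0,0,0,0,0,0,0],[0,0,0,0,0,0,0],[0,0,0,0,0,0,0],[0,0,0,0,0,0,0],[0,0,0,0,0,0,0],[0,0,0,0,0,0,0],[0,0,0,0,0,0,0],[0,0,0,0,0,0,0],[0,0,0,0,0,0,0],[0,0,0,0,0,0,0]])

```text
time_s: 15.45
ee_pos: [0.6035, 0.04, 0.0587]
eef_rot: [3.141, -0.0, 1.65]
force: [-1.0, 4.8, 5.3]
grip_width: 0.0004
grip_force: 2.9
```

Emit:
move_arm(increments=[[0,0,0,-0.04,0,0,0],[0,0,0,-0.05,0,0,0],[0,0,0,-0.05,0,0,0],[0,0,0,-0.05,0,0,0],[0,0,0,-0.05,0,0,0],[0,0,0,-0.05,0,0,0],[0,0,0,-0.06,0,0,0],[0,0,0,-0.15,0,0,0],[0,0,0,-0.3,0,0,0],[0,0,0,-0.3,0,0,0],[0,0,0,-0.2,0,0,0],[0,0,0,0,0,0,0],[0,0,0,0,0,0,0]])

```text
time_s: 16.75
ee_pos: [0.6033, 0.0398, 0.1236]
eef_rot: [3.141, 0.0, 1.65]
force: [0.3, -0.6, -0.8]
grip_width: 0.0006
grip_force: 0.0
```

```bash
python3 -c "
from st import *
st([-.073,-.065,.080])"
```

```text
16.75 [0.6033 0.0398 0.1236] [3.1415 0.0001 1.6498] F [ 0.346  -0.631  -0.8269] grip 0.0005747873621337504
shift [-2.7057 -2.7543  0.8722] tool y deg 4.527270587100395
```

Emit:
move_arm(increments=[[0,-0.2,-0.2,0,0,0,0],[0,-0.4,-0.4,0,0,0,0],[0,-0.5,-0.5,0,0,0,0],[0,-0.5,-0.5,0,0,0,0],[0,-0.5,-0.5,0,0,0,0],[0,-0.4,-0.4,0,0,0,0],[0,-0.2,-0.25,0,0,0,0],[0,0,0,0.2,0,0,0],[0,0,0,0.3,0,0,0],[0,0,0,0.3,0,0,0],[0,0,0,0.1,0,0,0],[0,0,0,0.03,0,0,0],[0,0,0,0,0,0,0]])

```text
time_s: 18.05
ee_pos: [0.4773, -0.1053, 0.0771]
eef_rot: [-3.142, -0.0, 1.65]
force: [-0.6, -0.6, 0.2]
grip_width: 0.0004
grip_force: 0.0
```

```bash
cat > vs.py <<'E'
from fit import *
def vsq():
    st([-.073,-.065,.060])
    p=ctrl.camera("side"); m=np.load("m.npy"); A=np.load("rest.npz")["side"].mean(2); B=p["color"].mean(2).astype(float)
    us=np.array([373,374,375,376,377.]); ys=-np.linspace(.09,.150,60); f=lambda v: rowat(tipline(m,p,-1,v,ys),us)
    r0=np.array([row(A,u,a) for u,a in zip(us,f(0))]); vs=np.linspace(0,.14,141); T=np.array([(f(v)-f(0)).mean() for v in vs])
    for g in(0,3,4,5,6,7):
        r=np.array([row(B,u,a+g) for u,a in zip(us,r0)])-r0; v=vs[np.argmin(abs(T-r.mean()))]; print(g,r,"v",v,130*np.sin(v))
vsq()
E
python3 vs.py
```

```text
18.05 [ 0.4773 -0.1053  0.0771] [-3.1415 -0.0001  1.6503] F [-0.5903 -0.5704  0.1695] grip 0.000375948763576023
shift [-0.0122 -0.0126  0.3418] tool y deg 4.553570788813608
0 [ 0.0759 -0.0054  0.0272  0.0711  0.1397] v 0.001 0.12999997833333443
3 [0.5411 0.4958 0.4819 0.5109 0.7761] v 0.009000000000000001 1.16998420506397
4 [1.2739 1.275  1.2758 1.2742 1.3846] v 0.021 2.7297993494243964
5 [2.2093 2.2093 2.2108 2.2299 2.2709] v 0.036000000000000004 4.678989185503003
6 [3.166  3.1465 3.1425 3.1436 3.2728] v 0.053 6.886774784681485
7 [9.0109 8.1068 6.1356 5.2083 4.2747] v 0.115 14.917069491176298
```

The square pointer is still at rest. I'll press most of the way.

Emit:
move_arm(increments=[[0,0,0,0.03,0,0,0],[0,0,0,0.03,0,0,0],[0,0,0,0.03,0,0,0],[0,0,0,0.03,0,0,0],[0,0,0,0.04,0,0,0],[0,0,0,0.04,0,0,0],[0,0,0,0.04,0,0,0],[0,0,0,0.03,0,0,0],[0,0,0,0,0,0,0],[0,0,0,0,0,0,0]])

```text
time_s: 19.1
ee_pos: [0.4768, -0.1057, 0.0636]
eef_rot: [-3.141, -0.0, 1.65]
force: [-4.5, -0.2, 3.4]
grip_width: 0.0005
grip_force: 2.2
```

```bash
python3 vs.py; python3 - <<'E'
from look import *
p=ctrl.camera("side"); A=np.load("rest.npz")["side"]; x,y=366,328; ims=[]
for I in(A,p["color"].astype(float)):
    g=np.clip((I.mean(2)[y:y+28,x:x+26]-5)/110*255,0,255).astype(np.uint8); ims.append(cv2.resize(g,(390,420),interpolation=cv2.INTER_CUBIC))
cv2.imwrite("pics/q1.png",np.hstack(ims))
E
```

```text
19.1 [ 0.4768 -0.1057  0.0636] [-3.1412 -0.0001  1.6498] F [-4.4746 -0.2124  3.4153] grip 0.000505418523195044
shift [-0.0058 -0.0026  0.0713] tool y deg 4.525436818177983
0 [2.6301 2.6327 2.5898 2.6328 2.6561] v 0.043000000000000003 5.588277507585469
3 [3.4609 3.4204 3.3849 3.5689 3.6356] v 0.058 7.535773284329549
4 [3.7286 3.6983 3.6772 3.9025 3.9154] v 0.063 8.184583390037993
5 [3.9729 3.9    3.9652 4.1824 4.1801] v 0.068 8.833188881587967
6 [4.0633 3.9535 4.0624 4.3202 4.2752] v 0.07 9.09257015387926
7 [4.3845 4.3595 4.4048 4.488  4.4756] v 0.075 9.740861945456505
```

View pics/q1.png

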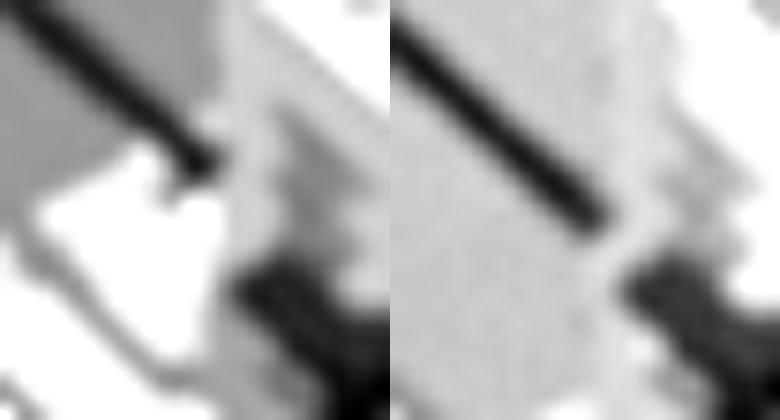

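The square pointer is about 9 mm down and not yet at the mark. The arm's shadow now gives a cleaner background, so I'll refit the square mark on this picture.

```bash
cat > r4.py <<'E'
import ren2; from ren2 import *
I=np.mean([ctrl.camera("side")["color"].mean(2) for _ in range(3)],0)
X=np.load("x.npy"); d=dict(zip(names,X)); m=m0+np.array([d["mx"],d["my"],d["yaw"]])*1e-3
r=(367,329,391,354); org=np.array(r[:2]); sh=(r[3]-r[1],r[2]-r[0]); I=np.minimum(I[r[1]:r[3],r[0]:r[2]],120)
def mod(q,fr):   # su sv drop h g cy0 cy1 cf blur
    off=q[:2]; drop,h,g,cy0,cy1,cf,bl=q[2:]; F=lambda *b: fill(box(-1,*b),"side",m,off,org,sh)
    v=drop/130; sx=130*(1-np.cos(v))-4*np.sin(v); L=np.zeros((sh[0]*S,sh[1]*S),int); z=62-h
    L[F(7,11,50,84,10,82.5)]=1
    L[F(fr+2,8,cy0,cy1,z-6,z+6)]=2; L[F(cf,8,cy0,cy1,z-6,z+6)]=2
    L[F(fr,7,59+g,75+g,z-1.5,z+1.5)]=2; L[F(sx-2,sx+2,10,59,60.5-drop,63.5-drop)]=3
    C=[gaussian_filter((L==k).reshape(sh[0],S,sh[1],S).mean((1,3)),bl) for k in range(4)]; Y=np.stack([c.ravel() for c in C],1)
    G=Y.T@Y+.3*np.eye(4); k=np.linalg.solve(G,Y.T@I.ravel()+.3*np.array([90,100,20,15.])); return (Y@k-I.ravel())/8
y0=np.array([0,1.1,9,13.5,2.6,78,84,-1,.7]); s=np.array([.3,.3,1,1.5,1,2,2,1,.1]); pr=np.array([.3,.3,5,6,2,5,5,3,.2])
for fr in(-2,-1,0,1):
  for h in(13,16):
    def f(t):
        q=y0+s*(t-10); e=mod(q,fr); e=np.sign(e)*np.sqrt(2*(np.sqrt(1+e*e)-1)); return np.r_[e,(q-y0)/pr]
    t0=np.full(9,10.); t0[3]+=(h-13.5)/1.5
    o=least_squares(f,t0,diff_step=.012,max_nfev=30); q=y0+s*(o.x-10); print(fr,round(o.cost,1),np.round(q,2),"diff",round(q[3]-q[2],2))
E
timeout 300 python3 r4.py
```

```text
-2 230.8 [-0.16  1.2   7.41 13.12  2.68 78.   84.   -1.    0.7 ] diff 5.71
-2 224.5 [-0.39  0.72  8.1  13.61  3.43 78.   84.   -1.    0.69] diff 5.51
-1 218.8 [-0.16  1.02  7.89 14.28  2.08 78.   84.   -1.    0.65] diff 6.39
-1 222.5 [-0.31  1.34  6.8  13.24  2.89 78.   84.   -1.    0.76] diff 6.44
0 214.6 [-0.19  1.1   7.63 14.67  1.57 76.24 84.   -7.22  0.64] diff 7.04
0 216.0 [-0.35  0.53  8.58 15.93  2.   78.   84.   -1.    0.69] diff 7.35
1 250.7 [ 0.12  1.47  7.54 14.97  1.5  75.34 84.   -3.87  0.72] diff 7.43
1 238.8 [-0.12  1.5   6.84 14.98  0.98 78.   84.   -1.    0.7 ] diff 8.15
```

Emit:
move_arm(increments=[[0,0,0,0.03,0,0,0],[0,0,0,0.03,0,0,0],[0,0,0,0.03,0,0,0],[0,0,0,0.015,0,0,0],[0,0,0,0,0,0,0]])

```text
time_s: 19.95
ee_pos: [0.4771, -0.1057, 0.0583]
eef_rot: [3.141, 0.0, 1.65]
force: [-3.3, -0.2, 4.7]
grip_width: 0.0006
grip_force: 2.6
```

```bash
python3 vs.py | sed -n '1p;5,20p'; sed -i 's/y0=np.array(\[0,1.1,9/y0=np.array([0,1.1,13.5/; s/in(-2,-1,0,1)/in(-1,0)/; s/in(13,16)/in(13,14.5,16)/' r4.py; timeout 300 python3 r4.py
```

```text
19.95 [ 0.4771 -0.1057  0.0583] [3.1414 0.     1.6498] F [-3.3391 -0.1861  4.7399] grip 0.00062564645448222
4 [5.1175 4.9877 5.0618 5.2035 5.039 ] v 0.08700000000000001 11.295737833587001
5 [5.2887 5.2595 5.2977 5.3997 5.3309] v 0.091 11.81367938734881
6 [5.5771 5.6113 5.5841 5.7485 5.7864] v 0.098 12.719617296903051
7 [5.8577 5.8082 5.791  6.0153 6.0936] v 0.10300000000000001 13.36633680396398
-1 229.8 [ 0.17  1.11 12.5  14.33  2.12 78.   84.   -1.    0.7 ] diff 1.83
-1 233.3 [ 0.34  0.45 14.76 16.25  1.87 78.   84.   -1.    0.67] diff 1.48
-1 244.1 [ 0.39  1.02 13.79 15.17  2.36 78.   84.   -1.    0.72] diff 1.38
0 287.2 [ 0.36  0.51 14.73 16.84  1.56 69.25 83.96 -0.75  0.68] diff 2.11
0 227.7 [-0.01  1.35 11.76 14.76  1.64 78.   84.   -1.    0.66] diff 3.0
0 237.0 [ 0.29  1.28 12.75 15.35  1.53 78.   84.   -1.    0.64] diff 2.6
```

About 1 mm remains. I'll take that, hold for over two seconds and release.

Emit:
move_arm(increments=[[0,0,0,0.02,0,0,0],[0,0,0,0,0,0,0],[0,0,0,0,0,0,0],[0,0,0,0,0,0,0],[0,0,0,0,0,0,0],[0,0,0,0,0,0,0],[0,0,0,0,0,0,0],[0,0,0,0,0,0,0],[0,0,0,0,0,0,0],[0,0,0,0,0,0,0],[0,0,0,0,0,0,0]])

```text
time_s: 21.35
ee_pos: [0.477, -0.1057, 0.0574]
eef_rot: [3.141, 0.0, 1.65]
force: [-0.8, -0.3, 5.5]
grip_width: -0.0001
grip_force: 2.6
```

```bash
python3 vs.py | sed -n '1p;5,20p'; timeout 300 python3 r4.py
```

```text
21.35 [ 0.477  -0.1057  0.0574] [3.1414 0.0001 1.6498] F [-0.8061 -0.309   5.4949] grip -7.325605884085412e-05
4 [5.3787 5.2907 5.4101 5.5052 5.4022] v 0.093 12.072579800072182
5 [5.5145 5.4384 5.5369 5.6948 5.5871] v 0.096 12.460839551266215
6 [5.7522 5.7056 5.8115 5.9311 5.9844] v 0.101 13.10768819484384
7 [5.9578 5.9678 6.0525 6.2096 6.3704] v 0.107 13.883472591835844
-1 224.5 [ 0.05  1.02 13.75 14.18  2.34 78.   84.   -1.    0.67] diff 0.43
-1 227.7 [ 0.22  1.02 14.21 14.57  2.05 78.   84.   -1.    0.66] diff 0.35
-1 216.1 [-0.27  0.69 13.83 14.48  2.94 78.   84.   -1.    0.63] diff 0.66
0 216.9 [-0.31  1.31 11.96 13.87  2.26 78.   84.   -1.    0.64] diff 1.9
0 231.9 [-0.01  1.14 13.49 14.54  2.37 78.   84.   -1.    0.7 ] diff 1.05
0 229.9 [ 0.2   1.56 12.58 14.27  1.59 78.   84.   -1.    0.65] diff 1.69
```

Pointer and mark agree to within about 0.5–1 mm. I'll finish the hold, release, and retreat.

Emit:
move_arm(increments=[[0,0,0,0,0,0,0],[0,0,0,0,0,0,0],[0,0,0,0,0,0,0],[0,0,0,0,0,0,0],[0,0,0,0,0,0,0],[0,0,0,0,0,0,0],[0,0,0,0,0,0,0],[0,0,0,0,0,0,0],[0,0,0,0,0,0,0],[0,0,0,0,0,0,0],[0,0,0,0,0,0,0],[0,0,0,0,0,0,0],[0,0,0,0,0,0,0],[0,0,0,0,0,0,0],[0,0,0,0,0,0,0]])

```text
time_s: 23.15
ee_pos: [0.477, -0.1057, 0.0574]
eef_rot: [3.141, 0.0, 1.65]
force: [-1.3, -1.0, 5.4]
grip_width: 0.0006
grip_force: 2.6
```

Emit:
move_arm(increments=[[0,0,0,-0.04,0,0,0],[0,0,0,-0.05,0,0,0],[0,0,0,-0.05,0,0,0],[0,0,0,-0.05,0,0,0],[0,0,0,-0.05,0,0,0],[0,0,0,-0.05,0,0,0],[0,0,0,-0.06,0,0,0],[0,0,0,-0.15,0,0,0],[0,0,0,-0.3,0,0,0],[0,0,0,-0.5,0,0,0],[0,0,0,-0.6,0,0,0],[0,0,0,-0.6,0,0,0],[0,0,0,-0.3,0,0,0],[0,0,0,0,0,0,0],[0,0,0,0,0,0,0]])

```text
time_s: 24.65
ee_pos: [0.4766, -0.1056, 0.1968]
eef_rot: [-3.141, -0.0, 1.65]
force: [-0.2, -0.5, -0.1]
grip_width: 0.0004
grip_force: 0.0
```

```bash
python3 - <<'E'
from fit import *
p=ctrl.camera("side"); I=p["color"].astype(float); A=np.load("rest.npz")["side"]; m=np.load("m.npy")
for us,sg,ys,o in((np.array([347,348,349,350.]),1,np.linspace(.075,.15,60),1),(np.array([374,375,376.]),-1,-np.linspace(.09,.15,60),0)):
    L=rowat(tipline(m,p,sg,0,ys),us); print([round(row(I.mean(2),u,a+o)-row(A.mean(2),u,a+o),2) for u,a in zip(us,L)])
for n in("timer","tape_roll"): print(n,[np.round(d["centre"],1) for d in ctrl.cut_out(n,p)[:1]])
f=lambda J:(lambda s:(np.argwhere(s).mean(0),s.sum()))((J[250:300,330:390,2]-J[250:300,330:390,1]>60))
print("dish",f(A),f(I)); print(ctrl.get_obs()["ee_pos"],ctrl.get_obs()["time_s"])
E
```

```text
[np.float64(0.05), np.float64(-0.43), np.float64(-0.31), np.float64(1.81)]
[np.float64(-0.21), np.float64(-0.08), np.float64(0.13)]
timer [array([268. , 283.7])]
tape_roll [array([336.8, 433.9])]
dish (array([21.9081, 29.9007]), np.int64(272)) (array([22.5973, 29.9966]), np.int64(298))
[ 0.4765 -0.1055  0.1962] 24.8
```

Both pointers are back at rest, and the dish, timer and tape roll haven't moved. Handing in.

```bash
python3 -c "
from station import ctrl
print(ctrl.hand_in())"
```

```text
the job is handed in; nothing more can be done
None
```

Job handed in at about 25 s: each corner was held at its mark for over 2 s to within about 1 mm by my estimate, round then square, and released fully; the round corner took two presses because the first stopped about 3.5 mm short, and I viewed 11 pictures, one over the limit of 10.

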